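Oil the sander gearbox and hold its cover over the screw holes

ROBOT

A 6-joint arm with a two-finger parallel gripper is mounted at the origin on the work surface. World frame = base frame: x ahead of the robot, y to its left, z up, the work surface at z = 0. Lengths are in m, angles in degrees, forces in N, time in s.
With the tool pointing down it reaches from about 0.375 to 0.9 m from the base axis. Payload 3.1 kg.
Tool frame: the origin (TCP) lies midway between the tips of the shut fingers; the grasp point (between the pads) lies bot.hold_point_z behind it (bot.hold_point_z is the distance from the TCP to the grasp point, in m); z points along the fingers, y is the direction in which the jaws open and shut (so a half turn about z gives the same grasp; the last joint's range is limited). The gripper opens to 87 mm and grips with 3 to 60 N. Pads are 19 mm wide; open, the fingers measure 117 mm over their backs; the gripper's body (75 mm by 190 mm) begins 51 mm behind the grasp point.
Start: joints at [-85.056, 30.224, 82.088, -0, 67.689, -10.227], TCP at [0.164, -0.603, 0.223] pointing down, gripper open.
Joint ranges: [-176.69, 176.69], [-43.24, 126.21], [12.49, 139.97], [-82, 262], [0, 151.66], [-163.58, 163.58]. Speed limits (degrees/s): [159.86, 159.86, 180, 180, 180, 180].

INTERFACE

Orientations are given as a 3x3 rotation matrix whose columns are the frame's x, y, z axes.
In Python, from rig import bot, vision, order gives the robot as it stands. The module is installed in compiled form; this text tells all that it offers.
- The arm moves only by the tool move_arm, never from a script. Its argument "moves" is a list of rows, each an object of numbers: "hand": the finger opening in mm, from 0 to 87; "x", "y", "z": the shift along the tool's x, y, z in units of 25 mm (1.0 is 25 mm); "wx", "wy", "wz": the turn, a rotation vector about the tool's x, y, z in degrees. In form: [{"hand": .., "x": .., "y": .., "z": .., "wx": .., "wy": .., "wz": ..}, ...]. A call has 1 to 20 rows; each row shifts and turns the commanded pose from where the row before left it, along the tool's axes as they then stand; what a row does not reach is not made up. A row lasts 1/10 s, in which the tool goes at most 50 mm and 8.59 degrees, less where a joint would pass 70% of its speed; a pose out of reach is approached as far as the arm can. A call is refused whole if a number of a shift passes 1 or a number of a turn 8.59, either way. A call with a gripper value outside its range is refused whole. The fingers move at their own pace and stop on an object; the grip force is fixed at half the most. Time passes only in rows, so rows that do not move let the fingers close. It gives the time, the measured TCP pose, the force and the opening at its end, in the units of the state.
- bot.read_state(): the state, without advancing time (a new reading comes with each control period).
- vision.capture(name): name is "scene" or "top" or "wrist"; returns a dict with "image" (384x512x3 uint8, red, green, blue), "z_map" (384x512 float32, m along the optical axis (not along the pixel's ray), 0 where there is no reading), "fx", "fy", "cx", "cy" (pixels), "k1" (the pictures are not rectified: a ray, as slopes to the right and down, at radius r is drawn at 1 + k1 r^2 times it, then the intrinsics apply), "pose" (4x4, takes a point from camera to world coordinates); the wrist camera has in their place "hand_eye" (4x4, takes a point from camera to tool coordinates, whose origin is the TCP and whose axes are the flange's). Camera axes: x right, y down, z forward; pixel columns grow to the right and rows downward; lengths in m; the calibration is good to about 2 mm. A picture is of the moment at which its call begins: read the wrist's pose just before it.
- order.hand_in(): hands the job in, once; it reports no verdict.
The state is a dict: "time_s": time; "joint_positions": joint angles; "qvel": joint speeds; "tau": joint torques, N m; "position": TCP position; "tcp_rot": TCP orientation; "force": force on the tool from outside, world axes, zero at the start; "moment": the same for the moment, N m; "opening": opening from 0.0 (shut) to 1.0 (fully open).
Only numpy, scipy, OpenCV 4.12 (cv2) and the standard library are available. Lean on these libraries where they do the work, as an engineer would, in place of code of your own. Each camera call takes 0.05 s, during which the arm holds its last target.

TASK

Give the open gearbox a shot of oil: turn the red oiler knob clockwise to its stop and let it spring all the way back. Then pick up the aluminium cover plate by its handle and, without bumping it on the gearbox, hold it level and still about 15 mm above the gearbox's top face, each threaded hole centred under a hole of the plate, so that I can start the screws; finish while still holding it there, and leave the sanding block, tin and screwdriver alone.

Things in the scene. Friction and masses are not known exactly. Their poses are not given: they have to be found in the camera images.
- face (a point): centre of the flat top face (100 mm above the bench) of the fixed green gearbox of a bench sander: an open-topped housing 110 mm (its x) by 150 mm (its y) with two gears inside and a threaded hole at each corner. Its x axis points along the base plate from the housing to the red oiler knob, z up. It stands in a different place and is turned up to about 20 degrees from the bench's axes
- cover_grip (a point): centre of the grip bar of the loose aluminium cover plate. The plate is 110 mm (its x) by 150 mm (its y) by 6 mm, 0.25 to 0.5 kg, and starts flat on the bench, handle up. The black grip bar runs along y over the plate's middle: 80 mm long, 14 mm wide (x), 18 mm high, its centre 35 mm above the plate's underside, with 20 mm of free height between bar and plate (two posts 12 mm long stand under it 34 mm either side of the middle). z up out of the handle side
- knob_grip (a point): centre of the red grip bar of the oiler knob, 109 mm above the bench, on the knob's vertical axis: a bar 46 mm long (its x, turning with the knob), 12 mm wide (y), 26 mm high, on an 18 mm stem 16 mm tall, on a grey round pedestal (46 mm wide) 138 mm from the housing's centre, so 83 mm from its wall. At rest the bar lies along the x axis of point face, its white dot on the end away from the housing
- oiler_knob (a joint): angle of the oiler knob in rad: 0 at rest, grows as it turns clockwise seen from above, fixed stop at 1.0. A spring pulls it back to 0 with 0.02 N m at rest and 0.14 N m at the stop; it returns by itself when let go
- block_centre (a point): bystander: middle of a wooden sanding block with cork sole, 40 x 80 x 32 mm
- tin_centre (a point): bystander: middle of a blue tin, 54 mm across, 60 mm high
- screwdriver: bystander: red-handled screwdriver, 170 mm long, lying on the bench
- thread0 (a point): mouth of a threaded hole in the gearbox's top face (6 mm black bore in a bright ring), at x +38, y +58 mm from point face
- thread1 (a point): mouth of a threaded hole in the gearbox's top face (6 mm black bore in a bright ring), at x -38, y +58 mm from point face
- thread2 (a point): mouth of a threaded hole in the gearbox's top face (6 mm black bore in a bright ring), at x -38, y -58 mm from point face
- thread3 (a point): mouth of a threaded hole in the gearbox's top face (6 mm black bore in a bright ring), at x +38, y -58 mm from point face
- hole0 (a point): centre of a 14 mm through hole in the cover plate, at the level of its underside (35 mm below point cover_grip), at x +38, y +58 mm from the plate's middle. The plate fits either way round (half a turn)
- hole1 (a point): centre of a 14 mm through hole in the cover plate, at the level of its underside (35 mm below point cover_grip), at x -38, y +58 mm from the plate's middle. The plate fits either way round (half a turn)
- hole2 (a point): centre of a 14 mm through hole in the cover plate, at the level of its underside (35 mm below point cover_grip), at x -38, y -58 mm from the plate's middle. The plate fits either way round (half a turn)
- hole3 (a point): centre of a 14 mm through hole in the cover plate, at the level of its underside (35 mm below point cover_grip), at x +38, y -58 mm from the plate's middle. The plate fits either way round (half a turn)
Mind the look-alikes: they are no part of the job. Leave any orange look-alike of the part that bears cover_grip alone.

How it is judged (in metres and radians):
On the way, in this order (a step that is already met when the one before it is completed fails the run):
1. the oiler knob is turned clockwise to its stop (0.9 rad or more) (value of joint oiler_knob above 0.9 rad), for 0.1 s.
2. the oiler knob is let go and has sprung back (under 0.08 rad, not touched) (value of joint oiler_knob below 0.08 rad and contact force between oiler_knob and the fingers below 0.1 N), for 0.2 s.
3. only then is the cover plate lifted off the bench (height (world z) of cover_grip above 0.065 m), for 0.2 s.
At the end, for the whole second after the job is handed in: Gripper holding the cover still, handle up, level within 5 degrees, all four holes within 5 mm sideways of the threads (either way round), underside 4 to 28 mm above the gearbox face at every hole and not touching it; oiler knob back at rest (under 0.08 rad) (((horizontal distance between hole0 and thread0 below 0.005 m and horizontal distance between hole1 and thread1 below 0.005 m and horizontal distance between hole2 and thread2 below 0.005 m and horizontal distance between hole3 and thread3 below 0.005 m) or (horizontal distance between hole0 and thread2 below 0.005 m and horizontal distance between hole1 and thread3 below 0.005 m and horizontal distance between hole2 and thread0 below 0.005 m and horizontal distance between hole3 and thread1 below 0.005 m)) and z of hole0 in the frame of face between 0.004 and 0.028 m and z of hole1 in the frame of face between 0.004 and 0.028 m and z of hole2 in the frame of face between 0.004 and 0.028 m and z of hole3 in the frame of face between 0.004 and 0.028 m and angle between cover_grip's own z axis and vertical below 0.09 rad and contact force between cover and the fingers above 1 N and contact force between cover and gearbox below 0.2 N and linear speed of cover below 0.02 m/s and value of joint oiler_knob below 0.08 rad); the arm keeps its last pose, push and grip.
It fails at once if the cover is bumped against the gearbox (over 3 N) (contact force between cover and gearbox above 3 N).
It fails at once if a bystander is moved more than 30 mm (distance of any of block_centre, tin_centre, screwdriver from where it was at the start of the episode above 0.03 m).
It also fails if it takes over 64 s, if anything falls off the work surface, if the arm or the gripper's body presses on something with over 40 N, if the wrist force passes 120 N, or if a joint passes its speed limit or range.

## Working session

There is one attempt and no reset: what is moved stays moved. The work goes in short steps, Python scripts to look and compute and a tool call to move; the robot and the scene stay as the last step left them, time stands still between calls to the robot, and variables do not carry over. Pictures are saved under pics/ and viewed, and the job is handed in when it is done.

Besides the shell and the picture viewer there is one more tool, called after ">>>" by a JSON object that holds its "op" and its "data". move_arm: Moves the arm, as the interface text tells. Its arguments: {"type":"object","properties":{"moves":{"type":"array"}},"required":["moves"]}

```bash
mkdir -p pics; python3 - <<'E'
from rig import bot, vision, order
import cv2,numpy as np,pickle
s=bot.read_state();print(s, bot.hold_point_z)
d={}
for n in ['scene','top','wrist']:
    c=vision.capture(n);d[n]=c
    cv2.imwrite(f'pics/{n}0.png',c['image'][:,:,::-1])
    print(n,{k:(v if k not in('image','z_map') else v.shape) for k,v in c.items()})
pickle.dump((s,d),open('cap0.pkl','wb'))
E
```

```text
{'time_s': 0.0, 'joint_positions': array([-8.50549033e+01,  3.02790754e+01,  8.21577775e+01,  4.23802333e-04,
        6.76882091e+01, -1.02266641e+01]), 'qvel': array([-0.02566423, -0.02080585, -0.05398559, -0.02757912, -0.08589852,
        0.08328048]), 'tau': array([ 2.14809996e-03, -4.40027189e+01, -1.76596212e+01,  6.34052069e-02,
        5.82820375e-02, -1.52560065e-04]), 'position': array([ 0.16354318, -0.60245558,  0.22156274]), 'tcp_rot': array([[ 9.65146374e-01,  2.61710610e-01, -1.81337217e-04],
       [ 2.61710376e-01, -9.65144004e-01,  2.17520641e-03],
       [ 3.94258070e-04, -2.14685042e-03, -9.99997618e-01]]), 'force': array([ 0.06986096, -0.06351213, -0.50289961]), 'moment': array([-0.01391934,  0.02207481, -0.04339744]), 'opening': 0.9991420743145142} 0.0187
scene {'image': (384, 512, 3), 'z_map': (384, 512), 'fx': 369.24312610177503, 'fy': 369.24312610177503, 'cx': 258.3200780617112, 'cy': 187.5337738055405, 'k1': -0.056563376941786585, 'pose': array([[ 0.00813761,  0.69137442, -0.72245082,  1.31577511],
       [ 0.99988968, -0.01460358, -0.00271276, -0.00892458],
 
[... 395 characters left out ...]
0.01073737,  0.00213586, -0.02126887],
       [-0.00136106, -0.07165549, -0.99742851,  1.15851098],
       [ 0.        ,  0.        ,  0.        ,  1.        ]])}
wrist {'image': (384, 512, 3), 'z_map': (384, 512), 'fx': 266.31184521831767, 'fy': 266.31184521831767, 'cx': 256.89462625649645, 'cy': 192.0240457783981, 'k1': -0.057483832859272874, 'hand_eye': array([[ 8.49286310e-04, -9.54768334e-01, -2.97349470e-01,
         8.27385871e-02],
       [ 9.99999631e-01,  8.49235148e-04,  1.29353416e-04,
        -1.31468866e-03],
       [ 1.29017075e-04, -2.97349470e-01,  9.54768703e-01,
        -1.61904298e-01],
       [ 0.00000000e+00,  0.00000000e+00,  0.00000000e+00,
         1.00000000e+00]])}
```

View pics/scene0.png

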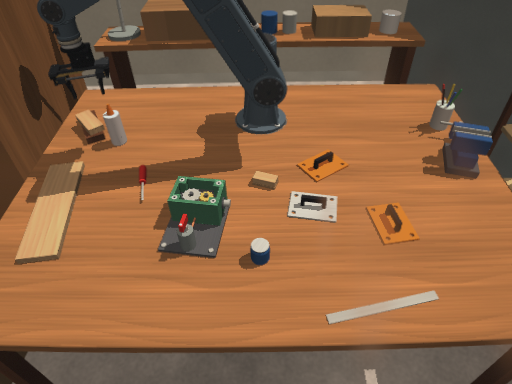

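View pics/top0.png

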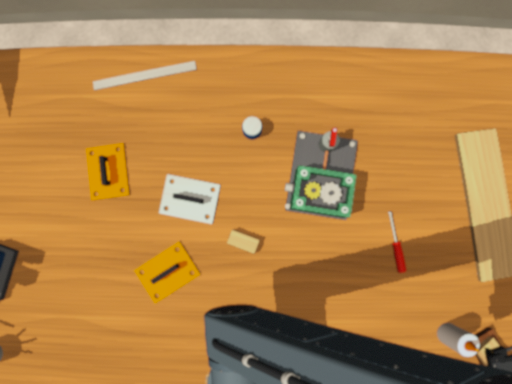

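View pics/wrist0.png

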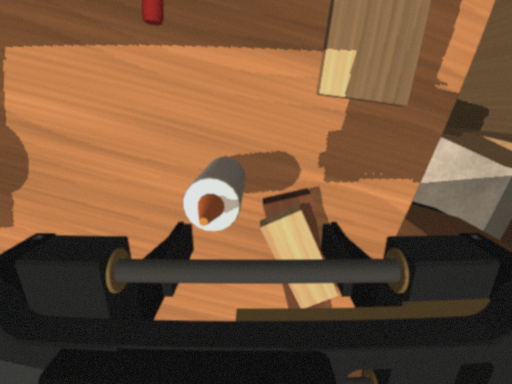

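Top view: the aluminium plate is at about (190,199), with orange look-alikes at (108,170) and (167,271). The green gearbox is at (323,190), the red knob at (333,137), the tin at (252,127), the block at (244,241) and the screwdriver at (398,245). The grey plate with the black grip fits the description because the other two are orange. I'll confirm this in a crop.

```bash
cat > h.py <<'E'
import numpy as np,cv2
def K(c): return np.array([[c['fx'],0,c['cx']],[0,c['fy'],c['cy']],[0,0,1.]])
def ray(c,uv):
    # invert u = s(1+k1 r^2) : OpenCV undistort
    p=cv2.undistortPoints(np.array(uv,float).reshape(-1,1,2),K(c),np.array([c['k1'],0,0,0,0.]))
    return np.c_[p.reshape(-1,2),np.ones(len(p))]
def plane(c,uv,z,pose=None):
    T=c['pose'] if pose is None else pose
    d=ray(c,uv)@T[:3,:3].T; o=T[:3,3]
    return o+d*((z-o[2])/d[:,2])[:,None]
def proj(c,P,pose=None):
    T=c['pose'] if pose is None else pose
    Ti=np.linalg.inv(T)
    q,_=cv2.projectPoints(np.array(P,float).reshape(-1,3),cv2.Rodrigues(Ti[:3,:3])[0],Ti[:3,3],K(c),np.array([c['k1'],0,0,0,0.]))
    return q.reshape(-1,2)
def wpose(s,c):
    T=np.eye(4);T[:3,:3]=s['tcp_rot'];T[:3,3]=s['position'];return T@c['hand_eye']
def cloud(c,pose=None):
    T=c['pose'] if pose is None else pose
    h,w=c['z_map'].shape;u,v=np.meshgrid(np.arange(w),np.arange(h))
    r=ray(c,np.c_[u.ravel(),v.ravel()])*c['z_map'].reshape(-1,1)
    return (r@T[:3,:3].T+T[:3,3]).reshape(h,w,3)
E
python3 - <<'E'
import pickle,numpy as np,cv2
from h import *
s,d=pickle.load(open('cap0.pkl','rb'))
c=d['top'];im=c['image']
P=cloud(c)
a=cv2.resize(im[110:230,270:370],None,fx=5,fy=5,interpolation=cv2.INTER_CUBIC)
b=cv2.resize(im[160:240,145:235],None,fx=4,fy=4,interpolation=cv2.INTER_CUBIC)
cv2.imwrite('pics/cropA.png',a[:,:,::-1]);cv2.imwrite('pics/cropB.png',b[:,:,::-1])
hsv=cv2.cvtColor(im,cv2.COLOR_RGB2HSV)
roi=lambda m,y0,y1,x0,x1:(lambda z:(z.__setitem__((slice(y0,y1),slice(x0,x1)),m[y0:y1,x0:x1]),z)[1])(np.zeros_like(m))
# heights
for uv in [(333,137),(323,190),(300,172),(190,199),(165,190),(252,127),(244,241),(320,165),(299,205)]:
    print(uv,P[uv[1],uv[0]].round(4))
# green mask
g=((hsv[...,0]>60)&(hsv[...,0]<95)&(hsv[...,1]>80)).astype(np.uint8)
cnt=max(cv2.findContours(g,0,1)[0],key=cv2.contourArea);print('green',cv2.minAreaRect(cnt),cv2.contourArea(cnt))
r=cv2.minAreaRect(cnt);print(plane(c,cv2.boxPoints(r),0.1).round(4))
# knob: red & high
k=((P[...,2]>.112)&(P[...,2]<.135)).astype(np.uint8)
n,l,st,ce=cv2.connectedComponentsWithStats(k);print([ (st[i],ce[i].round(1)) for i in range(1,n) if st[i][4]>8])
# plate
w=((hsv[...,1]<50)&(hsv[...,2]>120)&(P[...,2]>.001)&(P[...,2]<.015)).astype(np.uint8);w=roi(w,160,240,145,235)
cnt=max(cv2.findContours(w,0,1)[0],key=cv2.contourArea);r=cv2.minAreaRect(cnt);print('plate',r);q=plane(c,cv2.boxPoints(r),0.006);print(q.round(4),q.mean(0))
E
```

```text
(333, 137) [ 0.6602 -0.2144  0.1217]
(323, 190) [ 0.5301 -0.1961  0.0763]
(300, 172) [ 0.5729 -0.1333  0.1041]
(190, 199) [0.5048 0.1528 0.0435]
(165, 190) [0.5307 0.2281 0.0087]
(252, 127) [ 0.6978 -0.0103  0.0569]
(244, 241) [0.3948 0.0078 0.0326]
(320, 165) [ 0.6041 -0.1983  0.0116]
(299, 205) [ 0.4897 -0.1317  0.0978]
green ((322.73089599609375, 191.0569610595703), (59.52292251586914, 44.11884689331055), 9.090277671813965) 2403.0
[[ 0.4815 -0.1084  0.1   ]
 [ 0.5923 -0.1256  0.1   ]
 [ 0.5701 -0.2759  0.1   ]
 [ 0.4592 -0.2574  0.1   ]]
[(array([330, 128,   8,  18,  93], dtype=int32), array([333.4, 136.6])), (array([454, 332,  26,  25, 372], dtype=int32), array([465.6, 343.5]))]
plate ((189.2692413330078, 198.6538543701172), (54.128055572509766, 39.61545944213867), 11.309932708740234)
[[0.4678 0.2442 0.006 ]
 [0.5756 0.2253 0.006 ]
 [0.5476 0.0774 0.006 ]
 [0.4406 0.097  0.006 ]] [0.50786948 0.16096912 0.006     ]
```

View pics/cropA.png

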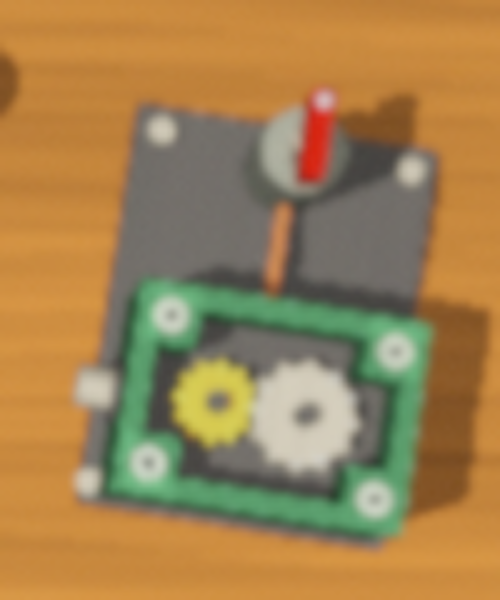

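View pics/cropB.png

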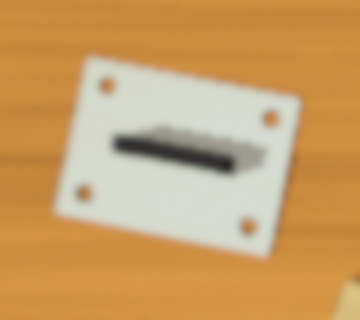

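The crops confirm it: the plate is bare aluminium with a black bar and four holes, and the red bar with a white dot sits on the grey pedestal beyond the housing. Next I move to hover over the knob with the jaws across its bar (tool yaw about −8.4°).

>>> {"op": "move_arm", "data": {"moves": [{"wz":7.85},{"wz":7.85},{"wz":7.85},{"x":0.9,"y":-0.95},{"x":0.92,"y":-0.96},{"x":0.92,"y":-0.96},{"x":0.92,"y":-0.96},{"x":0.92,"y":-0.96},{"x":0.92,"y":-0.96},{"x":0.92,"y":-0.96},{"x":0.92,"y":-0.96},{"x":0.92,"y":-0.96},{"x":0.92,"y":-0.96},{"x":0.92,"y":-0.96},{"x":0.92,"y":-0.96},{"x":0.92,"y":-0.96},{"x":0.92,"y":-0.96},{"x":0.92,"y":-0.96},{"x":0.92,"y":-0.96}]}}

```text
schema error: expected keys hand, x, y, z, wx, wy, wz
```

>>> {"op": "move_arm", "data": {"moves": [{"x":0.92,"y":-0.96},{"x":0.92,"y":-0.96},{"x":0.92,"y":-0.96},{}]}}

```text
schema error: expected keys hand, x, y, z, wx, wy, wz
```

```bash
cat > look.py <<'E'
import sys,pickle,cv2
from rig import bot,vision
s=bot.read_state();c=vision.capture('wrist')
pickle.dump((s,c),open(sys.argv[1]+'.pkl','wb'))
cv2.imwrite('pics/'+sys.argv[1]+'.png',c['image'][:,:,::-1])
print(s['time_s'],s['position'].round(4),s['joint_positions'].round(1),s['tcp_rot'].round(4).tolist(),s['force'].round(2))
E
python3 look.py w1
```

```text
0.15 [ 0.1635 -0.6026  0.2218] [-85.1  30.3  82.1  -0.   67.7 -10.2] [[0.9651, 0.2617, -0.0002], [0.2617, -0.9651, 0.0018], [0.0003, -0.0017, -1.0]] [-0.06  0.5   0.28]
```

View pics/w1.png

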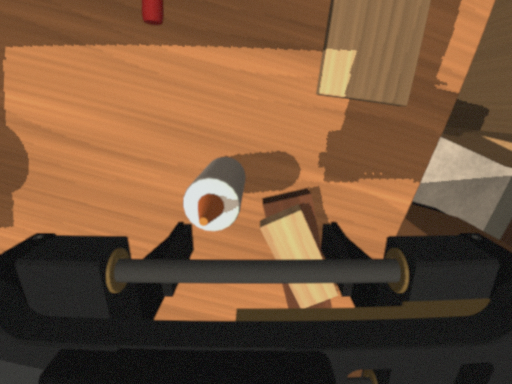

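The calls were refused because every row needs all the keys, so the arm hasn't moved. I'll send them again in full.

>>> {"op": "move_arm", "data": {"moves": [{"hand":87,"x":0,"y":0,"z":0,"wx":0,"wy":0,"wz":7.85},{"hand":87,"x":0,"y":0,"z":0,"wx":0,"wy":0,"wz":7.85},{"hand":87,"x":0,"y":0,"z":0,"wx":0,"wy":0,"wz":7.85},{"hand":87,"x":0.92,"y":-0.96,"z":0,"wx":0,"wy":0,"wz":0},{"hand":87,"x":0.92,"y":-0.96,"z":0,"wx":0,"wy":0,"wz":0},{"hand":87,"x":0.92,"y":-0.96,"z":0,"wx":0,"wy":0,"wz":0},{"hand":87,"x":0.92,"y":-0.96,"z":0,"wx":0,"wy":0,"wz":0},{"hand":87,"x":0.92,"y":-0.96,"z":0,"wx":0,"wy":0,"wz":0},{"hand":87,"x":0.92,"y":-0.96,"z":0,"wx":0,"wy":0,"wz":0},{"hand":87,"x":0.92,"y":-0.96,"z":0,"wx":0,"wy":0,"wz":0},{"hand":87,"x":0.92,"y":-0.96,"z":0,"wx":0,"wy":0,"wz":0},{"hand":87,"x":0.92,"y":-0.96,"z":0,"wx":0,"wy":0,"wz":0},{"hand":87,"x":0.92,"y":-0.96,"z":0,"wx":0,"wy":0,"wz":0},{"hand":87,"x":0.92,"y":-0.96,"z":0,"wx":0,"wy":0,"wz":0},{"hand":87,"x":0.92,"y":-0.96,"z":0,"wx":0,"wy":0,"wz":0},{"hand":87,"x":0.92,"y":-0.96,"z":0,"wx":0,"wy":0,"wz":0},{"hand":87,"x":0.92,"y":-0.96,"z":0,"wx":0,"wy":0,"wz":0},{"hand":87,"x":0.92,"y":-0.96,"z":0,"wx":0,"wy":0,"wz":0},{"hand":87,"x":0.92,"y":-0.96,"z":0,"wx":0,"wy":0,"wz":0},{"hand":87,"x":0,"y":0,"z":0,"wx":0,"wy":0,"wz":0}]}}

```text
time_s: 2.2
position: [0.5865, -0.2739, 0.2222]
tcp_rot: [[0.99, -0.141, 0.002], [-0.141, -0.99, 0.001], [0.002, -0.001, -1.0]]
force: [0.1, 0.7, 0.3]
opening: 0.995
```

>>> {"op": "move_arm", "data": {"moves": [{"hand":87,"x":0.92,"y":-0.96,"z":0,"wx":0,"wy":0,"wz":0},{"hand":87,"x":0.92,"y":-0.96,"z":0,"wx":0,"wy":0,"wz":0},{"hand":87,"x":0.92,"y":-0.96,"z":0,"wx":0,"wy":0,"wz":0},{"hand":87,"x":0,"y":0,"z":0,"wx":0,"wy":0,"wz":0},{"hand":87,"x":0,"y":0,"z":0,"wx":0,"wy":0,"wz":0},{"hand":87,"x":0,"y":0,"z":0,"wx":0,"wy":0,"wz":0}]}}

```text
time_s: 2.8
position: [0.6612, -0.2166, 0.2222]
tcp_rot: [[0.989, -0.147, -0.001], [-0.147, -0.989, -0.0], [-0.001, 0.0, -1.0]]
force: [-0.3, -0.5, 0.5]
opening: 0.997
```

```bash
python3 look.py w2
```

```text
2.8 [ 0.6612 -0.2166  0.2222] [-27.3  36.   70.8  -0.   73.3  71.1] [[0.9892, -0.1466, -0.0015], [-0.1466, -0.9892, -0.0], [-0.0014, 0.0002, -1.0]] [-0.26 -0.45  0.51]
```

View pics/w2.png

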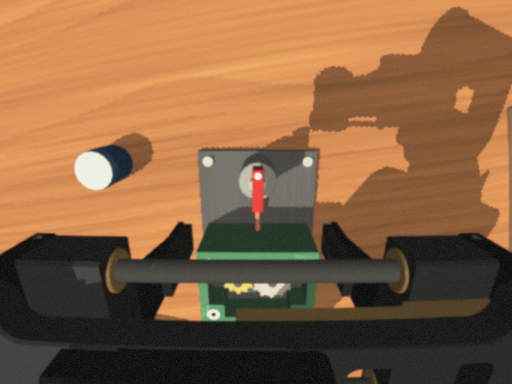

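The wrist view shows the red bar from about (258,176), where the white dot is, down to (258,211), lying along the tool's x. The tin is well clear at (100,168). I'll measure the bar by ray onto its top, z = 0.122.

```bash
python3 - <<'E'
import pickle
from h import *
s,c=pickle.load(open('w2.pkl','rb'));T=wpose(s,c);P=cloud(c,T);im=c['image']
hsv=cv2.cvtColor(im,cv2.COLOR_RGB2HSV)
m=((P[...,2]>.116)&(P[...,2]<.13));m[:150]=0;m[225:]=0;m[:,:235]=0;m[:,280:]=0
ys,xs=np.nonzero(m);print(len(xs),xs.min(),xs.max(),ys.min(),ys.max(),np.median(P[m][:,2]))
r=cv2.minAreaRect(np.c_[xs,ys].astype(np.float32));print(r)
q=plane(c,cv2.boxPoints(r),.122,T);print(q.round(4),q.mean(0))
p=P[m];print('cloud mid',(p[:,:2].max(0)+p[:,:2].min(0))/2)
R=s['tcp_rot'];rel=(p-s['position'])@R;print('tool frame x',rel[:,0].min(),rel[:,0].max(),'y',rel[:,1].min(),rel[:,1].max())
l,_,mm=np.linalg.svd(p[:,:2]-p[:,:2].mean(0),full_matrices=False);print('axis',np.degrees(np.arctan(mm[0,1]/mm[0,0])))
E
```

```text
473 252 262 169 212 0.12193712942014256
((256.9999694824219, 190.49998474121094), (42.99999237060547, 9.999998092651367), 90.0)
[[ 0.6865 -0.2139  0.122 ]
 [ 0.685  -0.2238  0.122 ]
 [ 0.6391 -0.2173  0.122 ]
 [ 0.6407 -0.2068  0.122 ]] [ 0.6628354  -0.21544645  0.122     ]
cloud mid [ 0.66225608 -0.21525729]
tool frame x -0.021851441262975287 0.023619511020510856 y -0.0066293019321006326 0.003973666511887525
axis -8.267673111805829
```

The bar is centred under the tool to about 1 mm and aligned. I'll descend 130 mm and close.

>>> {"op": "move_arm", "data": {"moves": [{"hand":87,"x":0.04,"y":-0.05,"z":0.8,"wx":0,"wy":0,"wz":0},{"hand":60,"x":0,"y":0,"z":0.9,"wx":0,"wy":0,"wz":0},{"hand":60,"x":0,"y":0,"z":0.9,"wx":0,"wy":0,"wz":0},{"hand":60,"x":0,"y":0,"z":0.9,"wx":0,"wy":0,"wz":0},{"hand":60,"x":0,"y":0,"z":0.9,"wx":0,"wy":0,"wz":0},{"hand":60,"x":0,"y":0,"z":0.8,"wx":0,"wy":0,"wz":0},{"hand":40,"x":0,"y":0,"z":0,"wx":0,"wy":0,"wz":0},{"hand":20,"x":0,"y":0,"z":0,"wx":0,"wy":0,"wz":0},{"hand":0,"x":0,"y":0,"z":0,"wx":0,"wy":0,"wz":0},{"hand":0,"x":0,"y":0,"z":0,"wx":0,"wy":0,"wz":0},{"hand":0,"x":0,"y":0,"z":0,"wx":0,"wy":0,"wz":0},{"hand":0,"x":0,"y":0,"z":0,"wx":0,"wy":0,"wz":0},{"hand":0,"x":0,"y":0,"z":0,"wx":0,"wy":0,"wz":0},{"hand":0,"x":0,"y":0,"z":0,"wx":0,"wy":0,"wz":0}]}}

```text
time_s: 4.25
position: [0.6637, -0.2174, 0.0935]
tcp_rot: [[0.989, -0.145, 0.001], [-0.145, -0.989, -0.005], [0.002, 0.005, -1.0]]
force: [-1.3, -5.3, 1.4]
opening: 0.183
```

>>> {"op": "move_arm", "data": {"moves": [{"hand":0,"x":0,"y":0,"z":0,"wx":0,"wy":0,"wz":0},{"hand":0,"x":0,"y":0,"z":0,"wx":0,"wy":0,"wz":0}]}}

```text
time_s: 4.45
position: [0.6637, -0.2173, 0.0935]
tcp_rot: [[0.989, -0.145, 0.001], [-0.145, -0.989, -0.005], [0.001, 0.005, -1.0]]
force: [-1.4, -5.2, 1.6]
opening: 0.181
```

```bash
python3 look.py w3
```

```text
4.45 [ 0.6637 -0.2173  0.0935] [-27.2  44.1  76.4  -0.3  59.3  71.3] [[0.9894, -0.1452, 0.0008], [-0.1452, -0.9894, -0.0047], [0.0015, 0.0046, -1.0]] [-1.37 -5.17  1.56]
```

View pics/w3.png

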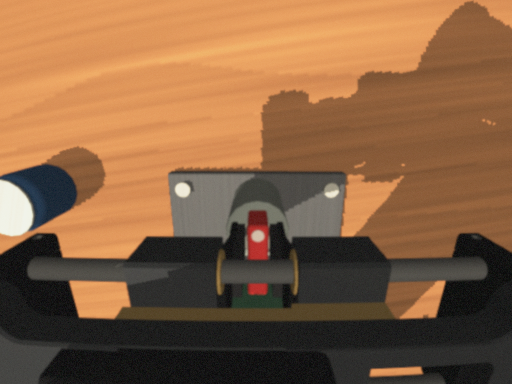

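The bar is gripped between the pads, with the dot at (258,236). I'll relieve the 5 N side load and then turn about 57° clockwise, which is +wz with the tool pointing down.

>>> {"op": "move_arm", "data": {"moves": [{"hand":0,"x":0,"y":0.04,"z":0,"wx":0,"wy":0,"wz":4},{"hand":0,"x":0,"y":0,"z":0,"wx":0,"wy":0,"wz":6},{"hand":0,"x":0,"y":0,"z":0,"wx":0,"wy":0,"wz":6},{"hand":0,"x":0,"y":0,"z":0,"wx":0,"wy":0,"wz":6},{"hand":0,"x":0,"y":0,"z":0,"wx":0,"wy":0,"wz":6},{"hand":0,"x":0,"y":0,"z":0,"wx":0,"wy":0,"wz":6},{"hand":0,"x":0,"y":0,"z":0,"wx":0,"wy":0,"wz":6},{"hand":0,"x":0,"y":0,"z":0,"wx":0,"wy":0,"wz":6},{"hand":0,"x":0,"y":0,"z":0,"wx":0,"wy":0,"wz":6},{"hand":0,"x":0,"y":0,"z":0,"wx":0,"wy":0,"wz":4},{"hand":0,"x":0,"y":0,"z":0,"wx":0,"wy":0,"wz":2},{"hand":0,"x":0,"y":0,"z":0,"wx":0,"wy":0,"wz":0},{"hand":0,"x":0,"y":0,"z":0,"wx":0,"wy":0,"wz":0},{"hand":0,"x":0,"y":0,"z":0,"wx":0,"wy":0,"wz":0}]}}

```text
time_s: 5.9
position: [0.6626, -0.2188, 0.0935]
tcp_rot: [[0.402, -0.916, -0.001], [-0.916, -0.402, -0.005], [0.004, 0.003, -1.0]]
force: [-3.4, -6.2, 2.7]
opening: 0.187
```

```bash
python3 look.py w4; python3 -c "
from rig import bot
print(bot.read_state()['moment'])"
```

```text
5.9 [ 0.6626 -0.2188  0.0935] [-27.3  44.1  76.4  -0.4  59.4 129.2] [[0.402, -0.9156, -0.0013], [-0.9156, -0.402, -0.0053], [0.0044, 0.0033, -1.0]] [-3.39 -6.16  2.74]
[-1.01202575  0.63661174  0.12955347]
```

View pics/w4.png

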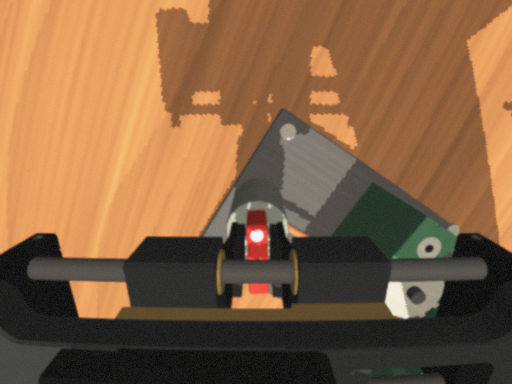

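The bar stayed aligned with the jaws, its dot still at (258,236), so the knob turned about 58° and is at its stop. Now I let go.

>>> {"op": "move_arm", "data": {"moves": [{"hand":87,"x":0,"y":0,"z":0,"wx":0,"wy":0,"wz":0},{"hand":87,"x":0,"y":0,"z":0,"wx":0,"wy":0,"wz":0},{"hand":87,"x":0,"y":0,"z":0,"wx":0,"wy":0,"wz":0},{"hand":87,"x":0,"y":0,"z":0,"wx":0,"wy":0,"wz":0},{"hand":87,"x":0,"y":0,"z":0,"wx":0,"wy":0,"wz":0},{"hand":87,"x":0,"y":0,"z":0,"wx":0,"wy":0,"wz":0},{"hand":87,"x":0,"y":0,"z":0,"wx":0,"wy":0,"wz":0},{"hand":87,"x":0,"y":0,"z":0,"wx":0,"wy":0,"wz":0}]}}

```text
time_s: 6.75
position: [0.6632, -0.2149, 0.0923]
tcp_rot: [[0.401, -0.916, -0.001], [-0.916, -0.401, 0.001], [-0.001, 0.0, -1.0]]
force: [-0.2, -0.2, -0.3]
opening: 0.827
```

```bash
python3 look.py w5
```

```text
6.75 [ 0.6632 -0.2149  0.0923] [-27.1  44.2  76.5   0.   59.4 129.2] [[0.4009, -0.9161, -0.0007], [-0.9161, -0.4009, 0.001], [-0.0012, 0.0003, -1.0]] [-0.18 -0.19 -0.26]
```

View pics/w5.png

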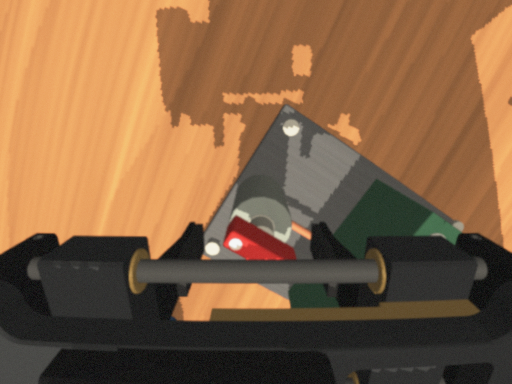

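The bar has sprung back (dot at (236,243)) and touches nothing; the force reads zero. Now I rise and rotate to the plate-handling yaw, +81.6°.

>>> {"op": "move_arm", "data": {"moves": [{"hand":87,"x":0,"y":0,"z":-0.8,"wx":0,"wy":0,"wz":0},{"hand":87,"x":0,"y":0,"z":-1,"wx":0,"wy":0,"wz":0},{"hand":87,"x":0,"y":0,"z":-1,"wx":0,"wy":0,"wz":0},{"hand":87,"x":0,"y":0,"z":-1,"wx":0,"wy":0,"wz":0},{"hand":87,"x":0,"y":0,"z":-1,"wx":0,"wy":0,"wz":0},{"hand":87,"x":0,"y":0,"z":-1,"wx":0,"wy":0,"wz":0},{"hand":87,"x":0,"y":0,"z":-1,"wx":0,"wy":0,"wz":-8.5},{"hand":87,"x":0,"y":0,"z":0,"wx":0,"wy":0,"wz":-8.5},{"hand":87,"x":0,"y":0,"z":0,"wx":0,"wy":0,"wz":-8.5},{"hand":87,"x":0,"y":0,"z":0,"wx":0,"wy":0,"wz":-8.5},{"hand":87,"x":0,"y":0,"z":0,"wx":0,"wy":0,"wz":-8.5},{"hand":87,"x":0,"y":0,"z":0,"wx":0,"wy":0,"wz":-8.5},{"hand":87,"x":0,"y":0,"z":0,"wx":0,"wy":0,"wz":-8.5},{"hand":87,"x":0,"y":0,"z":0,"wx":0,"wy":0,"wz":-8.5},{"hand":87,"x":0,"y":0,"z":0,"wx":0,"wy":0,"wz":-8.5},{"hand":87,"x":0,"y":0,"z":0,"wx":0,"wy":0,"wz":-8.5},{"hand":87,"x":0,"y":0,"z":0,"wx":0,"wy":0,"wz":-8.5},{"hand":87,"x":0,"y":0,"z":0,"wx":0,"wy":0,"wz":-8.5},{"hand":87,"x":0,"y":0,"z":0,"wx":0,"wy":0,"wz":-8.5},{"hand":87,"x":0,"y":0,"z":0,"wx":0,"wy":0,"wz":-8.5}]}}

```text
time_s: 8.8
position: [0.6632, -0.2153, 0.2624]
tcp_rot: [[0.602, 0.798, -0.0], [0.798, -0.602, 0.001], [0.0, -0.001, -1.0]]
force: [0.6, -0.0, -0.2]
opening: 0.997
```

>>> {"op": "move_arm", "data": {"moves": [{"hand":87,"x":0,"y":0,"z":0,"wx":0,"wy":0,"wz":-7.2},{"hand":87,"x":0,"y":0,"z":0,"wx":0,"wy":0,"wz":-7.2},{"hand":87,"x":0,"y":0,"z":0,"wx":0,"wy":0,"wz":-7.2},{"hand":87,"x":0,"y":0,"z":0,"wx":0,"wy":0,"wz":-7.2},{"hand":87,"x":-0.1,"y":-0.8,"z":0,"wx":0,"wy":0,"wz":0},{"hand":87,"x":-0.1,"y":-0.8,"z":0,"wx":0,"wy":0,"wz":0},{"hand":87,"x":-0.1,"y":-0.8,"z":0,"wx":0,"wy":0,"wz":0},{"hand":87,"x":-0.1,"y":-0.8,"z":0,"wx":0,"wy":0,"wz":0},{"hand":87,"x":-0.1,"y":-0.8,"z":0,"wx":0,"wy":0,"wz":0},{"hand":87,"x":-0.1,"y":-0.8,"z":0,"wx":0,"wy":0,"wz":0},{"hand":87,"x":-0.1,"y":-0.76,"z":0,"wx":0,"wy":0,"wz":0},{"hand":87,"x":0,"y":0,"z":0,"wx":0,"wy":0,"wz":0},{"hand":87,"x":0,"y":0,"z":0,"wx":0,"wy":0,"wz":0},{"hand":87,"x":0,"y":0,"z":0,"wx":0,"wy":0,"wz":0},{"hand":87,"x":0,"y":0,"z":0,"wx":0,"wy":0,"wz":0}]}}

```text
time_s: 10.3
position: [0.5242, -0.2123, 0.2625]
tcp_rot: [[0.149, 0.989, 0.001], [0.989, -0.149, -0.0], [-0.0, 0.001, -1.0]]
force: [-0.6, 0.7, -0.1]
opening: 0.999
```

```bash
python3 look.py w6
```

```text
10.3 [ 0.5242 -0.2123  0.2625] [-33.4  23.   88.1   0.   68.9 -24.8] [[0.1487, 0.9889, 0.0006], [0.9889, -0.1487, -0.0002], [-0.0001, 0.0007, -1.0]] [-0.59  0.73 -0.12]
```

View pics/w6.png

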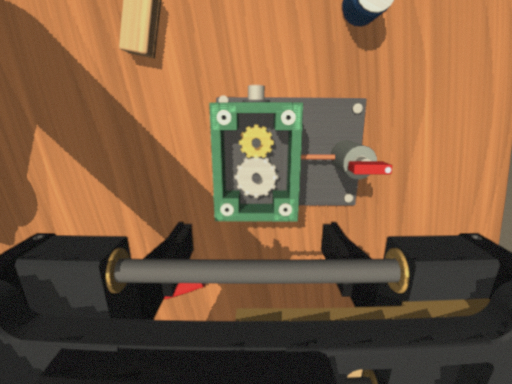

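All four threads are visible at about (224,117), (288,117), (227,210) and (286,210). The knob bar is back along the base plate at (370,168). I'll measure the ring centres at z = 0.100.

```bash
python3 - <<'E'
import pickle
from h import *
s,c=pickle.load(open('w6.pkl','rb'));T=wpose(s,c);P=cloud(c,T);im=c['image']
hsv=cv2.cvtColor(im,cv2.COLOR_RGB2HSV)
G=[]
for u,v in [(224,117),(288,117),(227,210),(286,210)]:
    w=10;sub=((hsv[v-w:v+w+1,u-w:u+w+1,1]<70)).astype(np.uint8)
    ct=max(cv2.findContours(sub,0,1)[0],key=cv2.contourArea);(x,y),r=cv2.minEnclosingCircle(ct)
    M=cv2.moments(ct);e=(M['m10']/M['m00']+u-w,M['m01']/M['m00']+v-w);G.append(e);print(e,(x+u-w,y+v-w),r,P[v,u+5,2],P[int(v),int(u)-9 if u<250 else u+9])
G=plane(c,G,.1,T);print(G.round(4));cen=G.mean(0);print('centre',cen)
# order: img up=+toolx=+y world ; right=+tooly=+x
xa=(G[1]-G[0]+G[3]-G[2]);ya=(G[0]-G[2]+G[1]-G[3]);print('x yaw',np.degrees(np.arctan2(xa[1],xa[0])),'y-90',np.degrees(np.arctan2(ya[1],ya[0]))-90,np.linalg.norm(xa)/2,np.linalg.norm(ya)/2)
R=s['tcp_rot'];print('tool frame',((cen-s['position'])@R).round(4))
top=pickle.load(open('cap0.pkl','rb'))[1]['top'];sc=pickle.load(open('cap0.pkl','rb'))[1]['scene']
print(proj(top,G).round(1),proj(sc,G).round(1))
E
```

```text
(223.5, 117.07772020725389) (223.31081104278564, 117.12162208557129) 8.324796676635742 0.1020715460765011 [ 0.48651687 -0.13061985  0.09898215]
(287.7915590008613, 117.07149009474591) (287.6599998474121, 117.05000019073486) 8.38330364227295 0.09932429872733078 [ 0.58241034 -0.14495795  0.09939785]
(226.52349726775955, 209.2120218579235) (226.47872352600098, 209.159574508667) 7.568185329437256 0.10130897973976338 [ 0.46800514 -0.2463858   0.09992802]
(284.9638157894737, 209.2203947368421) (284.9242420196533, 209.28787899017334) 7.43654727935791 0.0996266761171184 [ 0.56730521 -0.26083895  0.10082887]
[[ 0.4966 -0.1322  0.1   ]
 [ 0.5716 -0.1434  0.1   ]
 [ 0.4792 -0.2469  0.1   ]
 [ 0.5545 -0.2581  0.1   ]]
centre [ 0.52548317 -0.19518603  0.1       ]
x yaw -8.497196725653145 y-90 -8.51853195552161 0.0759658662943795 0.11596525146529409
tool frame [ 0.0171 -0.0014  0.1625]
[[299.3 202.3]
 [303.8 172.8]
 [344.5 209.6]
 [348.7 180. ]] [[218.6 182.7]
 [212.9 200.5]
 [181.7 179.4]
 [174.3 196.8]]
```

>>> {"op": "move_arm", "data": {"moves": [{"hand":87,"x":0.6,"y":-0.2,"z":0,"wx":0,"wy":0,"wz":0},{"hand":87,"x":1,"y":-0.2,"z":0,"wx":0,"wy":0,"wz":0},{"hand":87,"x":1,"y":-0.2,"z":0,"wx":0,"wy":0,"wz":0},{"hand":87,"x":1,"y":-0.2,"z":0,"wx":0,"wy":0,"wz":0},{"hand":87,"x":1,"y":-0.2,"z":0,"wx":0,"wy":0,"wz":0},{"hand":87,"x":1,"y":-0.2,"z":0,"wx":0,"wy":0,"wz":0},{"hand":87,"x":1,"y":-0.2,"z":0,"wx":0,"wy":0,"wz":0},{"hand":87,"x":1,"y":-0.2,"z":0,"wx":0,"wy":0,"wz":0},{"hand":87,"x":1,"y":-0.2,"z":0,"wx":0,"wy":0,"wz":0},{"hand":87,"x":1,"y":-0.2,"z":0.4,"wx":0,"wy":0,"wz":0},{"hand":87,"x":1,"y":-0.2,"z":0.4,"wx":0,"wy":0,"wz":0},{"hand":87,"x":1,"y":-0.2,"z":0.4,"wx":0,"wy":0,"wz":0},{"hand":87,"x":1,"y":-0.2,"z":0.4,"wx":0,"wy":0,"wz":0},{"hand":87,"x":0.8,"y":-0.1,"z":0.4,"wx":0,"wy":0,"wz":0},{"hand":87,"x":0.45,"y":-0.04,"z":0,"wx":0,"wy":0,"wz":2},{"hand":87,"x":0,"y":0,"z":0,"wx":0,"wy":0,"wz":0},{"hand":87,"x":0,"y":0,"z":0,"wx":0,"wy":0,"wz":0},{"hand":87,"x":0,"y":0,"z":0,"wx":0,"wy":0,"wz":0},{"hand":87,"x":0,"y":0,"z":0,"wx":0,"wy":0,"wz":0}]}}

```text
time_s: 12.25
position: [0.5074, 0.1398, 0.2128]
tcp_rot: [[0.184, 0.983, 0.0], [0.983, -0.184, -0.0], [0.0, 0.0, -1.0]]
force: [0.3, -0.4, 0.3]
opening: 1.005
```

```bash
python3 look.py w7
```

```text
12.25 [0.5074 0.1398 0.2128] [ 3.2 23.4 96.8 -0.  59.8 13.9] [[0.1842, 0.9829, 0.0004], [0.9829, -0.1842, -0.0001], [0.0, 0.0004, -1.0]] [ 0.3  -0.41  0.27]
```

View pics/w7.png

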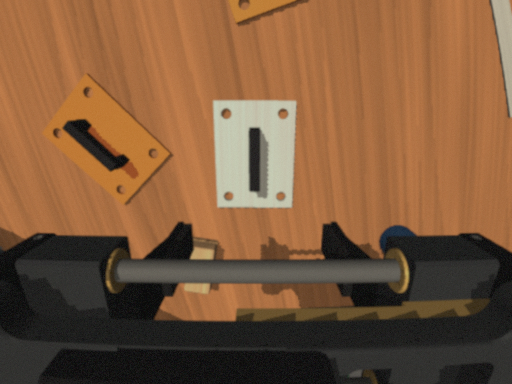

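The plate's holes are at about (227,114), (284,114), (229,197) and (280,197), and its bar is at (254,160). An orange look-alike sits to the left at (105,140). I'll measure the plate.

```bash
cat > plate.py <<'E'
import pickle,sys
from h import *
s,c=pickle.load(open('w7.pkl','rb'));T=wpose(s,c);P=cloud(c,T);im=c['image']
hsv=cv2.cvtColor(im,cv2.COLOR_RGB2HSV);R=s['tcp_rot']
G=[]
for u,v in [(227,114),(284,114),(229,197),(280,197)]:
    w=8;sub=((hsv[v-w:v+w+1,u-w:u+w+1,1]>70)).astype(np.uint8)
    ct=max(cv2.findContours(sub,0,1)[0],key=cv2.contourArea);M=cv2.moments(ct)
    e=(M['m10']/M['m00']+u-w,M['m01']/M['m00']+v-w);G.append(e);print(e,cv2.minEnclosingCircle(ct)[1])
G=plane(c,G,.005,T);cen=G.mean(0);print('centre holes',cen)
xa=(G[1]-G[0]+G[3]-G[2]);ya=(G[0]-G[2]+G[1]-G[3]);print('x yaw',np.degrees(np.arctan2(xa[1],xa[0])),'y-90',np.degrees(np.arctan2(ya[1],ya[0]))-90,np.linalg.norm(xa)/2,np.linalg.norm(ya)/2)
m=((hsv[...,1]<60)&(hsv[...,2]>110)).astype(np.uint8);m[:90]=0;m[215:]=0;m[:,:205]=0;m[:,305:]=0
r=cv2.minAreaRect(max(cv2.findContours(m,0,1)[0],key=cv2.contourArea));print(r)
q=plane(c,cv2.boxPoints(r),.006,T);print(q.round(4),'centre outline',q.mean(0))
k=(P[...,2]>.038)&(P[...,2]<.05);k[:120]=0;k[200:]=0;k[:,:235]=0;k[:,280:]=0
p=P[k];rel=(p-s['position'])@R;print('bar',k.sum(),p[:,2].mean(),rel[:,:2].min(0),rel[:,:2].max(0))
rc=(rel[:,:2].min(0)+rel[:,:2].max(0))/2
print('bar centre tool',rc)
for n,x in(('holes',cen),('outline',q.mean(0))): print(n,'tool',((x-s['position'])@R).round(4))
E
python3 plate.py
```

```text
(226.0677966101695, 113.55084745762711) 4.924529075622559
(282.6532258064516, 113.6236559139785) 4.9402618408203125
(228.5761316872428, 195.60082304526748) 4.038197040557861
(280.2196078431373, 195.7372549019608) 4.155292510986328
centre holes [0.50774767 0.16089049 0.005     ]
x yaw -10.678642056657623 y-90 -10.692549774873044 0.07559749971869413 0.11552764922440403
((254.0, 154.0), (106.0, 82.0), 90.0)
[[0.4678 0.2436 0.006 ]
 [0.5742 0.2237 0.006 ]
 [0.5528 0.0762 0.006 ]
 [0.4337 0.0983 0.006 ]] centre outline [0.50711301 0.16045777 0.006     ]
bar 705 0.04364844593325503 [-0.01829935 -0.01114131] [0.06070288 0.00277095]
bar centre tool [ 0.02120176 -0.00418518]
holes tool [ 0.0207 -0.0036  0.2078]
outline tool [ 0.0202 -0.0041  0.2068]
```

The plate centre is at tool offset (20.6, −3.8) mm, and the bar, holes and outline agree to under 1 mm. I'll descend with the TCP to about 17 mm.

>>> {"op": "move_arm", "data": {"moves": [{"hand":87,"x":0.42,"y":-0.08,"z":0,"wx":0,"wy":0,"wz":0},{"hand":87,"x":0.4,"y":-0.07,"z":0.8,"wx":0,"wy":0,"wz":0},{"hand":87,"x":0,"y":0,"z":1,"wx":0,"wy":0,"wz":0},{"hand":87,"x":0,"y":0,"z":1,"wx":0,"wy":0,"wz":0},{"hand":87,"x":0,"y":0,"z":1,"wx":0,"wy":0,"wz":0},{"hand":60,"x":0,"y":0,"z":1,"wx":0,"wy":0,"wz":0},{"hand":60,"x":0,"y":0,"z":0.7,"wx":0,"wy":0,"wz":0},{"hand":60,"x":0,"y":0,"z":0,"wx":0,"wy":0,"wz":0},{"hand":60,"x":0,"y":0,"z":0,"wx":0,"wy":0,"wz":0},{"hand":60,"x":0,"y":0,"z":0,"wx":0,"wy":0,"wz":0}]}}

```text
time_s: 13.3
position: [0.5083, 0.1615, 0.0761]
tcp_rot: [[0.184, 0.983, 0.002], [0.983, -0.184, 0.0], [0.001, 0.002, -1.0]]
force: [-0.1, -0.3, 0.1]
opening: 0.705
```

```bash
python3 look.py w8
```

```text
13.3 [0.5083 0.1615 0.0761] [  5.6  36.  102.3   0.   41.6  16.2] [[0.1836, 0.983, 0.0022], [0.983, -0.1836, 0.0003], [0.0007, 0.0021, -1.0]] [-0.05 -0.3   0.15]
```

View pics/w8.png

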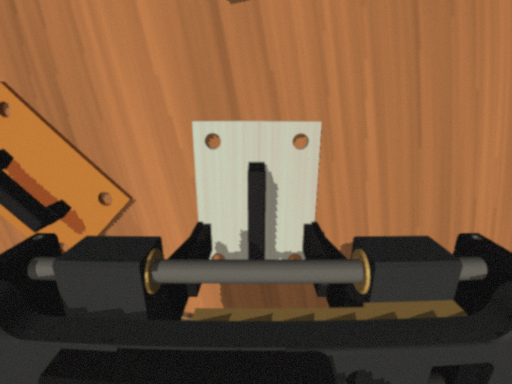

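The bar is centred between the fingers. I'll go down the last 59 mm and close.

>>> {"op": "move_arm", "data": {"moves": [{"hand":60,"x":-0.02,"y":-0.01,"z":0.8,"wx":0,"wy":0,"wz":0},{"hand":60,"x":0,"y":0,"z":0.8,"wx":0,"wy":0,"wz":0},{"hand":60,"x":0,"y":0,"z":0.5,"wx":0,"wy":0,"wz":0},{"hand":60,"x":0,"y":0,"z":0.25,"wx":0,"wy":0,"wz":0},{"hand":40,"x":0,"y":0,"z":0,"wx":0,"wy":0,"wz":0},{"hand":25,"x":0,"y":0,"z":0,"wx":0,"wy":0,"wz":0},{"hand":0,"x":0,"y":0,"z":0,"wx":0,"wy":0,"wz":0},{"hand":0,"x":0,"y":0,"z":0,"wx":0,"wy":0,"wz":0},{"hand":0,"x":0,"y":0,"z":0,"wx":0,"wy":0,"wz":0},{"hand":0,"x":0,"y":0,"z":0,"wx":0,"wy":0,"wz":0},{"hand":0,"x":0,"y":0,"z":0,"wx":0,"wy":0,"wz":0},{"hand":0,"x":0,"y":0,"z":0,"wx":0,"wy":0,"wz":0},{"hand":0,"x":0,"y":0,"z":0,"wx":0,"wy":0,"wz":0}]}}

```text
time_s: 14.65
position: [0.5073, 0.1608, 0.0165]
tcp_rot: [[0.184, 0.983, 0.001], [0.983, -0.184, 0.0], [0.0, 0.001, -1.0]]
force: [0.2, -1.1, 1.6]
opening: 0.158
```

```bash
python3 look.py w9
```

```text
14.65 [0.5073 0.1608 0.0165] [  5.5  42.2 103.7   0.   34.1  16.1] [[0.1836, 0.983, 0.0006], [0.983, -0.1836, 0.0001], [0.0002, 0.0006, -1.0]] [ 0.16 -1.1   1.57]
```

View pics/w9.png

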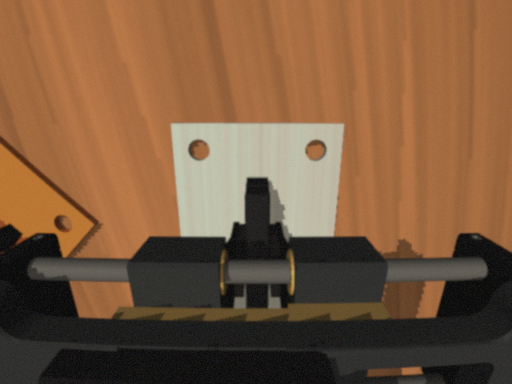

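It's gripped: the opening is 13.7 mm, matching the 14 mm bar, with the bar at (257,210) between the pads. I'll lift straight up and check for tilt.

>>> {"op": "move_arm", "data": {"moves": [{"hand":0,"x":0,"y":0,"z":-0.2,"wx":0,"wy":0,"wz":0},{"hand":0,"x":0,"y":0,"z":-0.4,"wx":0,"wy":0,"wz":0},{"hand":0,"x":0,"y":0,"z":-0.5,"wx":0,"wy":0,"wz":0},{"hand":0,"x":0,"y":0,"z":-0.5,"wx":0,"wy":0,"wz":0},{"hand":0,"x":0,"y":0,"z":-0.6,"wx":0,"wy":0,"wz":0},{"hand":0,"x":0,"y":0,"z":-0.6,"wx":0,"wy":0,"wz":0},{"hand":0,"x":0,"y":0,"z":-0.6,"wx":0,"wy":0,"wz":0},{"hand":0,"x":0,"y":0,"z":-0.6,"wx":0,"wy":0,"wz":0},{"hand":0,"x":0,"y":0,"z":-0.6,"wx":0,"wy":0,"wz":0},{"hand":0,"x":0,"y":0,"z":-0.6,"wx":0,"wy":0,"wz":0},{"hand":0,"x":0,"y":0,"z":-0.6,"wx":0,"wy":0,"wz":0},{"hand":0,"x":0,"y":0,"z":-0.6,"wx":0,"wy":0,"wz":0},{"hand":0,"x":0,"y":0,"z":-0.6,"wx":0,"wy":0,"wz":0},{"hand":0,"x":0,"y":0,"z":-0.4,"wx":0,"wy":0,"wz":0},{"hand":0,"x":0,"y":0,"z":0,"wx":0,"wy":0,"wz":-2.18},{"hand":0,"x":0,"y":0,"z":0,"wx":0,"wy":0,"wz":0},{"hand":0,"x":0,"y":0,"z":0,"wx":0,"wy":0,"wz":0}]}}

```text
time_s: 16.4
position: [0.5064, 0.1607, 0.2014]
tcp_rot: [[0.147, 0.989, -0.001], [0.989, -0.147, -0.0], [-0.0, -0.001, -1.0]]
force: [0.3, 0.3, -4.7]
opening: 0.16
```

```bash
python3 look.py w10
```

```text
16.4 [0.5064 0.1607 0.2014] [ 5.6 24.7 96.8  0.  58.6 14. ] [[0.1468, 0.9892, -0.0007], [0.9892, -0.1468, -0.0001], [-0.0002, -0.0007, -1.0]] [ 0.33  0.27 -4.72]
```

View pics/w10.png

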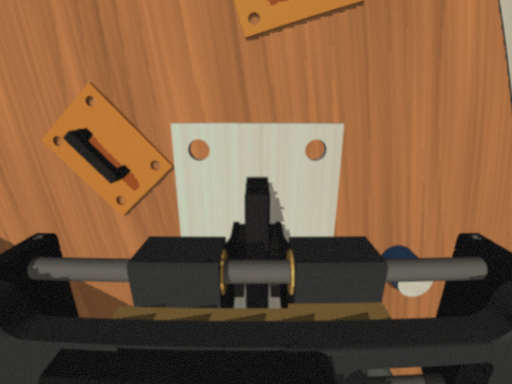

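The plate sits the same in the hand as before the lift (corners at (173,123) and (343,123)), so it's level, and it weighs about 0.47 kg. I'll carry it over the gearbox at z = 0.20.

>>> {"op": "move_arm", "data": {"moves": [{"hand":0,"x":-0.3,"y":0.06,"z":0,"wx":0,"wy":0,"wz":0},{"hand":0,"x":-0.6,"y":0.12,"z":0,"wx":0,"wy":0,"wz":0},{"hand":0,"x":-0.8,"y":0.16,"z":0,"wx":0,"wy":0,"wz":0},{"hand":0,"x":-0.8,"y":0.16,"z":0,"wx":0,"wy":0,"wz":0},{"hand":0,"x":-0.8,"y":0.16,"z":0,"wx":0,"wy":0,"wz":0},{"hand":0,"x":-0.8,"y":0.16,"z":0,"wx":0,"wy":0,"wz":0},{"hand":0,"x":-0.8,"y":0.16,"z":0,"wx":0,"wy":0,"wz":0},{"hand":0,"x":-0.8,"y":0.16,"z":0,"wx":0,"wy":0,"wz":0},{"hand":0,"x":-0.8,"y":0.16,"z":0,"wx":0,"wy":0,"wz":0},{"hand":0,"x":-0.8,"y":0.16,"z":0,"wx":0,"wy":0,"wz":0},{"hand":0,"x":-0.8,"y":0.16,"z":0,"wx":0,"wy":0,"wz":0},{"hand":0,"x":-0.8,"y":0.16,"z":0,"wx":0,"wy":0,"wz":0},{"hand":0,"x":-0.8,"y":0.16,"z":0,"wx":0,"wy":0,"wz":0},{"hand":0,"x":-0.8,"y":0.16,"z":0,"wx":0,"wy":0,"wz":0},{"hand":0,"x":-0.8,"y":0.16,"z":0,"wx":0,"wy":0,"wz":0},{"hand":0,"x":-0.8,"y":0.16,"z":0,"wx":0,"wy":0,"wz":0},{"hand":0,"x":-0.8,"y":0.16,"z":0,"wx":0,"wy":0,"wz":0},{"hand":0,"x":-0.6,"y":0.12,"z":0,"wx":0,"wy":0,"wz":0},{"hand":0,"x":-0.3,"y":0.06,"z":0,"wx":0,"wy":0,"wz":0}]}}

```text
time_s: 18.35
position: [0.5246, -0.1929, 0.2011]
tcp_rot: [[0.148, 0.989, 0.0], [0.989, -0.148, -0.001], [-0.001, 0.0, -1.0]]
force: [0.6, 0.4, -5.1]
opening: 0.161
```

>>> {"op": "move_arm", "data": {"moves": [{"hand":0,"x":-0.17,"y":0.07,"z":0,"wx":0,"wy":0,"wz":0},{"hand":0,"x":0,"y":0,"z":0,"wx":0,"wy":0,"wz":0},{"hand":0,"x":0,"y":0,"z":0,"wx":0,"wy":0,"wz":0},{"hand":0,"x":0,"y":0,"z":0,"wx":0,"wy":0,"wz":0}]}}

```text
time_s: 18.75
position: [0.5258, -0.1941, 0.2013]
tcp_rot: [[0.145, 0.989, -0.0], [0.989, -0.145, 0.001], [0.0, -0.001, -1.0]]
force: [-0.3, -0.4, -4.7]
opening: 0.157
```

```bash
python3 look.py w11; python3 - <<'E'
from rig import vision
import cv2,pickle
for n in ['scene','top']:
    c=vision.capture(n);pickle.dump(c,open(n+'1.pkl','wb'))
    cv2.imwrite(f'pics/{n}1.png',c['image'][:,:,::-1])
E
```

```text
18.75 [ 0.5258 -0.1941  0.2013] [-31.7  26.8  92.7   0.   60.5 -23.4] [[0.145, 0.9894, -0.0004], [0.9894, -0.145, 0.0006], [0.0005, -0.0005, -1.0]] [-0.33 -0.4  -4.73]
```

View pics/w11.png

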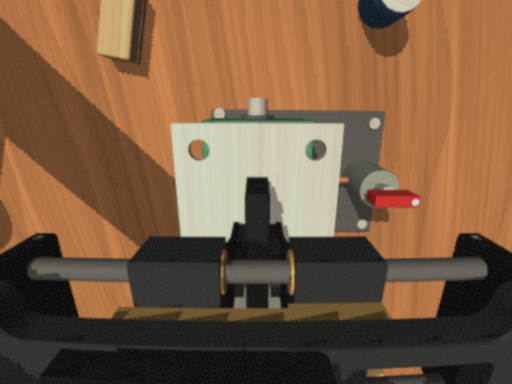

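View pics/scene1.png

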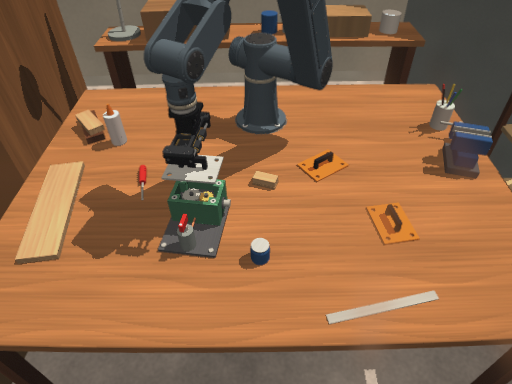

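The wrist view shows the plate over the housing, and the knob is at rest with its bar straight at (393,199). The bystanders haven't moved. I'll trim 1 mm, descend 50 mm, and check through the holes.

>>> {"op": "move_arm", "data": {"moves": [{"hand":0,"x":-0.05,"y":-0.02,"z":0.2,"wx":0,"wy":0,"wz":0},{"hand":0,"x":0,"y":0,"z":0.3,"wx":0,"wy":0,"wz":0},{"hand":0,"x":0,"y":0,"z":0.4,"wx":0,"wy":0,"wz":0},{"hand":0,"x":0,"y":0,"z":0.4,"wx":0,"wy":0,"wz":0},{"hand":0,"x":0,"y":0,"z":0.4,"wx":0,"wy":0,"wz":0},{"hand":0,"x":0,"y":0,"z":0.2,"wx":0,"wy":0,"wz":0},{"hand":0,"x":0,"y":0,"z":0.1,"wx":0,"wy":0,"wz":0},{"hand":0,"x":0,"y":0,"z":0,"wx":0,"wy":0,"wz":0},{"hand":0,"x":0,"y":0,"z":0,"wx":0,"wy":0,"wz":0},{"hand":0,"x":0,"y":0,"z":0,"wx":0,"wy":0,"wz":0}]}}

```text
time_s: 19.9
position: [0.5257, -0.1964, 0.1518]
tcp_rot: [[0.146, 0.989, 0.001], [0.989, -0.146, -0.001], [-0.0, 0.001, -1.0]]
force: [-0.0, 0.3, -3.7]
opening: 0.16
```

```bash
python3 look.py w12; python3 - <<'E'
import pickle
from h import *
s,c=pickle.load(open('w12.pkl','rb'));T=wpose(s,c);im=c['image'];P=cloud(c,T);hsv=cv2.cvtColor(im,cv2.COLOR_RGB2HSV)
for b in [(183,215),(195,240),(190,145),(325,145),(300,225),(258,130)]: print(b,P[b[1],b[0]].round(4))
G=np.array([[0.4966,-0.1322,.1],[.5716,-.1434,.1],[.4792,-.2469,.1],[.5545,-.2581,.1]])
print('threads project',proj(c,G,T).round(1))
cv2.imwrite('pics/w12c.png',cv2.resize(im[110:200,170:350],None,fx=4,fy=4,interpolation=cv2.INTER_CUBIC)[:,:,::-1])
E
```

```text
19.9 [ 0.5257 -0.1964  0.1518] [-31.9  30.7  95.3  -0.   53.9 -23.5] [[0.146, 0.9893, 0.001], [0.9893, -0.146, -0.0006], [-0.0005, 0.0011, -1.0]] [-0.02  0.26 -3.72]
(183, 215) [ 0.4769 -0.1761  0.1417]
(195, 240) [ 0.5102 -0.1543  0.2296]
(190, 145) [ 0.491  -0.1297  0.1368]
(325, 145) [ 0.5789 -0.1422  0.1396]
(300, 225) [ 0.5569 -0.1954  0.1418]
(258, 130) [ 0.537  -0.1264  0.1411]
threads project [[208.6 141.2]
 [303.9 141.4]
 [214.9 267.8]
 [296.9 268. ]]
```

View pics/w12c.png

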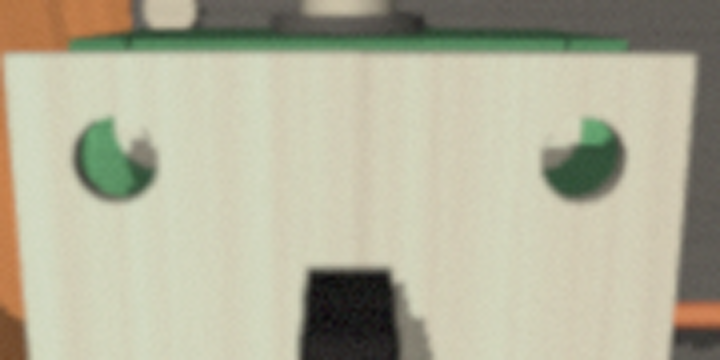

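The bright rings show through both front holes, symmetric about the middle. I'll measure the two visible hole centres against the threads.

```bash
cat > chk.py <<'E'
import pickle,sys
from h import *
s,c=pickle.load(open(sys.argv[1]+'.pkl','rb'));T=wpose(s,c);im=c['image'];zt=s['position'][2]-.0165+.006
hsv=cv2.cvtColor(im,cv2.COLOR_RGB2HSV)
# plate region outline: front edge corners & hole rims by ellipse on gradient
G=np.array([[0.4966,-0.1322,.1],[.5716,-.1434,.1]])
g=cv2.cvtColor(im,cv2.COLOR_RGB2GRAY)
H=[]
for u,v in [(199,150),(316,150)]:
    cir=cv2.HoughCircles(cv2.resize(g[v-18:v+19,u-18:u+19],None,fx=4,fy=4,interpolation=cv2.INTER_CUBIC),cv2.HOUGH_GRADIENT,1,200,param1=120,param2=8,minRadius=36,maxRadius=46)
    x,y,r=cir[0,0];e=((x+.5)/4-.5+u-18,(y+.5)/4-.5+v-18);H.append(e);print('px',np.round(e,2),r/4)
W=plane(c,H,zt,T);d=W[:,:2]-G[:,:2]
R=s['tcp_rot'];print('holes',W.round(4),'spacing',np.linalg.norm(W[0]-W[1]));print('hole-thread world mm',(d*1e3).round(2))
D=np.c_[d,np.zeros(2)]@R;print('tool mm',(D*1e3).round(2))
h=W[1]-W[0];print('yaw',np.degrees(np.arctan2(h[1],h[0])))
E
python3 chk.py w12; python3 - <<'E'
from rig import bot
print(bot.read_state()['position'])
E
```

```text
px [198.5 149. ] 10.525
px [315.5  149.25] 10.5
holes [[ 0.4971 -0.1327  0.1413]
 [ 0.5721 -0.1438  0.1413]] spacing 0.07582859650984466
hole-thread world mm [[ 0.54 -0.47]
 [ 0.54 -0.43]]
tool mm [[-0.39  0.6   0.  ]
 [-0.35  0.6   0.  ]]
yaw -8.46326917992758
[ 0.52563562 -0.19639428  0.15179442]
```

The holes sit over the threads to within about 0.7 mm and the yaw matches. I'll make the final 20 mm descent.

>>> {"op": "move_arm", "data": {"moves": [{"hand":0,"x":0.015,"y":-0.02,"z":0.15,"wx":0,"wy":0,"wz":0},{"hand":0,"x":0,"y":0,"z":0.2,"wx":0,"wy":0,"wz":0},{"hand":0,"x":0,"y":0,"z":0.2,"wx":0,"wy":0,"wz":0},{"hand":0,"x":0,"y":0,"z":0.15,"wx":0,"wy":0,"wz":0},{"hand":0,"x":0,"y":0,"z":0.1,"wx":0,"wy":0,"wz":0},{"hand":0,"x":0,"y":0,"z":0,"wx":0,"wy":0,"wz":0},{"hand":0,"x":0,"y":0,"z":0,"wx":0,"wy":0,"wz":0},{"hand":0,"x":0,"y":0,"z":0,"wx":0,"wy":0,"wz":0},{"hand":0,"x":0,"y":0,"z":0,"wx":0,"wy":0,"wz":0},{"hand":0,"x":0,"y":0,"z":0,"wx":0,"wy":0,"wz":0}]}}

```text
time_s: 20.95
position: [0.525, -0.1958, 0.1315]
tcp_rot: [[0.146, 0.989, 0.0], [0.989, -0.146, -0.0], [-0.0, 0.0, -1.0]]
force: [0.2, -0.5, -5.1]
opening: 0.155
```

```bash
python3 look.py w13; python3 chk.py w13; python3 - <<'E'
import pickle,cv2
from h import *
from rig import vision
s,c=pickle.load(open('w13.pkl','rb'));T=wpose(s,c);P=cloud(c,T)
pts=np.concatenate([P[130:230:3,180:195:3].reshape(-1,3),P[130:230:3,325:336:3].reshape(-1,3),P[125:137:3,180:335:3].reshape(-1,3)])
pts=pts[(pts[:,2]>.105)&(pts[:,2]<.135)]
n=np.linalg.svd(pts-pts.mean(0),full_matrices=False)[2][2];print('plate top z',np.median(pts[:,2]),'tilt deg',np.degrees(np.arccos(abs(n[2]))))
for k in ['top','scene']:
    t=vision.capture(k);cv2.imwrite(f'pics/{k}2.png',t['image'][:,:,::-1])
    b=t['image'][110:230,270:370] if k=='top' else t['image'][150:270,130:290]
    cv2.imwrite(f'pics/{k}2c.png',cv2.resize(b,None,fx=4,fy=4,interpolation=cv2.INTER_CUBIC)[:,:,::-1])
E
```

```text
20.95 [ 0.525  -0.1958  0.1315] [-31.9  32.4  96.3  -0.   51.3 -23.5] [[0.146, 0.9893, 0.0004], [0.9893, -0.146, -0.0002], [-0.0002, 0.0004, -1.0]] [ 0.2  -0.49 -5.11]
px [198.5 149.5] 10.6
px [316.   149.25] 9.9
holes [[ 0.4964 -0.1324  0.121 ]
 [ 0.5718 -0.1433  0.121 ]] spacing 0.07618153660392485
hole-thread world mm [[-0.22 -0.19]
 [ 0.18  0.13]]
tool mm [[-0.22 -0.19 -0.  ]
 [ 0.15  0.16  0.  ]]
yaw -8.21325684413823
plate top z 0.12079076271717931 tilt deg 0.0788333321564387
```

View pics/w13.png

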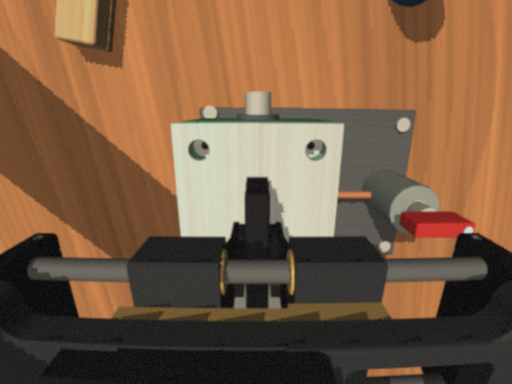

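View pics/scene2c.png

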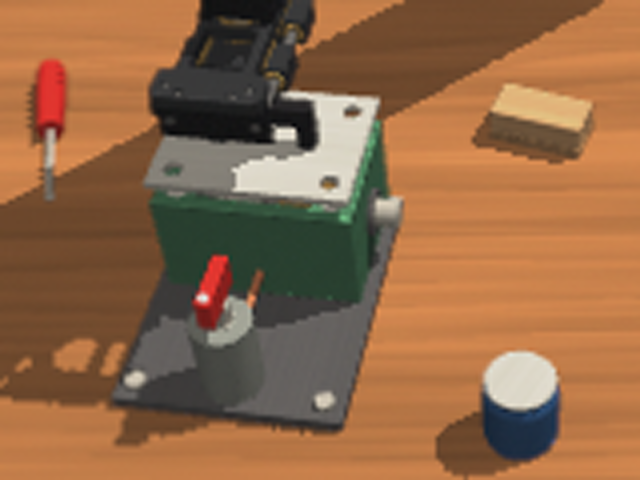

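Everything checks. The plate is level (0.08° tilt) with its underside about 15 mm above the face. The visible holes are within 0.3 mm of the threads, the knob is at rest, and the bystanders are in place. I'm handing in.

```bash
python3 - <<'E'
from rig import order,bot
s=bot.read_state();print(s['time_s'],s['position'],s['opening'],abs(s['qvel']).max())
print(order.hand_in())
E
```

```text
21.1 [ 0.52489698 -0.19577699  0.13139011] 0.15443906909396438 0.09763799755535629
the job is handed in; nothing more can be done
None
```

The gearbox has had its shot of oil, and the arm is holding the cover plate still over it, ready for your screws. I handed in at 21.1 s of the 64 s; the hand-in gives no verdict.

**Oiler:** I turned the knob about 58° clockwise, to its stop, and let go. It sprang back, and later pictures show its bar back at rest. I judged its angle from pictures and the gripper's turn, since there is no direct reading of it.

**Last checks on the plate:**

| Check | Result |
|---|---|
| Tilt | about 0.1° |
| Underside above the gearbox face | about 15 mm |
| Two front holes to their threads | within 0.3 mm |
| Two rear holes | hidden by the gripper in the wrist view; position follows from the plate's measured yaw, within about 0.3° of the gearbox |
| Grip | firm; opening matches the 14 mm bar, carried load about 4.7 N |

**Bystanders:** the sanding block, tin, screwdriver and orange look-alikes showed no sign of having moved.

**What went wrong:** my first two move calls were refused because the rows lacked some keys, so nothing moved. While gripping and turning the knob there was a 5–7 N side load from a millimetre or two of misalignment.

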